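Find the full jar of polishing shot by weight and hold it up

ROBOT

A 6-joint arm with a two-finger parallel gripper is mounted at the origin on a cart in front of the work surface, level with it; the furniture and walls round the work are solid. World frame = base frame: x ahead of the robot, y to its left, z up, the work surface at z = 0. Lengths are in m, angles in degrees, forces in N, time in s.
With the tool pointing down it reaches from about 0.375 to 0.9 m from the base axis. Payload 3.1 kg.
Tool frame: the origin (TCP) lies midway between the tips of the shut fingers; the grasp point (between the pads) lies 19 mm behind it; z points along the fingers, y is the line along which they close (so a half turn about z gives the same grasp; the last joint's range is limited). The gripper opens to 87 mm and grips with 3 to 60 N. Pads are 19 mm wide; open, the fingers measure 117 mm over their backs; the gripper's body (75 mm by 190 mm) begins 51 mm behind the grasp point.
Start: joints at [61.507, 30.224, 82.088, -0, 67.689, -10.227], TCP at [0.196, 0.593, 0.223] pointing down, gripper open.
Joint ranges: [-176.69, 176.69], [-43.24, 126.21], [12.49, 139.97], [-82, 262], [0, 151.66], [-163.58, 163.58]. Speed limits (degrees/s): [159.86, 159.86, 180, 180, 180, 180].

INTERFACE

Orientations are given as a 3x3 rotation matrix whose columns are the frame's x, y, z axes.
In Python, from rig import read_state, capture, camera_info, hand_in gives the robot as it stands.
- The arm moves only by the tool drive_tool, never from a script. Its argument "motion" is a list of rows, each a list of 2 entries, a list of its own where there are three numbers: the shift along the tool's x, y, z in mm, then the turn, a rotation vector about the tool's x, y, z in rad. A call has 1 to 5 rows; each row shifts and turns the commanded pose from where the row before left it, along the tool's axes as they then stand; what a row does not reach is not made up. A row lasts 1/10 s, in which the tool goes at most 50 mm and 8.59 degrees, less where a joint would pass 70% of its speed; a pose out of reach is approached as far as the arm can. A call is refused whole if a number of a shift passes 50 or a number of a turn 0.15, either way. A call with a gripper value outside its range is refused whole. "gripper" is the opening, from 0 (shut) to 1 (fully open), set as the call begins (left out, the last holds). The fingers move at their own pace and stop on an object; the grip force is fixed at half the most. Time passes only in rows, so rows that do not move let the fingers close. It gives the time, the measured TCP pose, the force, the opening and the grip force at its end, in the units of the state.
- read_state(): the state, without advancing time (a new reading comes with each control period).
- capture(name): name is "side" or "top"; returns the picture (384x512x3 uint8, red, green, blue); there is no depth.
- camera_info(name): a dict with "fovy" (degrees; the focal length in pixels is half the picture's height over the tangent of half this angle, whatever the lens; pixels are square), "cx", "cy" (the principal point, pixels), "k1" (the pictures are not rectified: a ray, as slopes to the right and down, at radius r is drawn at 1 + k1 r^2 times it, then the intrinsics apply), "xyz" and "orientation" of the camera in the world. Camera axes: x right, y down, z forward; pixel columns grow to the right and rows downward; lengths in m; the calibration is good to about 2 mm. A picture is of the moment at which its call begins. camera_info takes no time and is no camera call.
- hand_in(): hands the job in; it is judged then, once.
The state is a dict: "time_s": time; "joint_positions": joint angles; "qvel": joint speeds; "tau": joint torques, N m; "position": TCP position; "tcp_rot": TCP orientation; "force": force on the tool from outside, world axes, zero at the start; "moment": the same for the moment, N m; "opening": opening from 0.0 (shut) to 1.0 (fully open); "grasp_force": force on a finger pad.
Only numpy, scipy, OpenCV 4.12 (cv2) and the standard library are available. Lean on these libraries where they do the work, as an engineer would, in place of code of your own. Each camera call takes 0.05 s, during which the arm holds its last target. There are 200 camera calls.

TASK

The three identical closed jars in the wooden rack hold steel polishing shot for the ring tumbler; one is full and clearly the heaviest, the other two are part used. To feel their weights, take the left jar, then the middle, then the right one, each lifted straight up a few centimetres clear of the rack for about a second and then set back upright in its own well and let go (the right one may be kept in hand if it is the full one). Then hold up the full jar, upright and still, with its underside at least 10 cm above the table, and finish while holding it there; the other two jars stand in their own wells, no jar gets tipped over, and the things around are not pushed about.

Things in the scene. Friction and masses are not known exactly. Their poses are not given: they have to be found in the camera images.
- jar_left_center (a point): the left one (as the robot sees it, left is +y) of three identical closed white plastic jars with dark blue screw lids, standing in the left well; 58 mm diameter, 82 mm tall (straight-sided to 64 mm, then the lid, 57 mm). The point is the jar's centre, half-way up (41 mm over its underside); z is its upright axis. Any of the three may be the full one: it weighs 0.6 to 0.8 kg, a part-used jar 0.15 to 0.4 kg. The filling does not move about inside
- jar_middle_center (a point): the middle one (as the robot sees it, left is +y) of three identical closed white plastic jars with dark blue screw lids, standing in the middle well; 58 mm diameter, 82 mm tall (straight-sided to 64 mm, then the lid, 57 mm). The point is the jar's centre, half-way up (41 mm over its underside); z is its upright axis. Any of the three may be the full one: it weighs 0.6 to 0.8 kg, a part-used jar 0.15 to 0.4 kg. The filling does not move about inside
- jar_right_center (a point): the right one (as the robot sees it, left is +y) of three identical closed white plastic jars with dark blue screw lids, standing in the right well; 58 mm diameter, 82 mm tall (straight-sided to 64 mm, then the lid, 57 mm). The point is the jar's centre, half-way up (41 mm over its underside); z is its upright axis. Any of the three may be the full one: it weighs 0.6 to 0.8 kg, a part-used jar 0.15 to 0.4 kg. The filling does not move about inside
- rack: fixed wooden rack, 100 mm (x) by 343 mm (y), 18 mm thick with 22 mm end battens, three wells in a row along its y axis, 110 mm apart; origin at the centre of its underside on the table; turned by up to 0.3 rad either way
- well_left (a point): left well of the rack as the robot sees it (left is +y): round, 64 mm wide, 12 mm deep. The point is the middle of its floor, 6 mm above the table
- well_middle (a point): middle well of the rack as the robot sees it (left is +y): round, 64 mm wide, 12 mm deep. The point is the middle of its floor, 6 mm above the table
- well_right (a point): right well of the rack as the robot sees it (left is +y): round, 64 mm wide, 12 mm deep. The point is the middle of its floor, 6 mm above the table
- bracelet_center (a point): bystander: cream-white bracelet lying flat, 59 mm diameter, 30 mm tall, standing alone right of the rack; the point is its centre
- tape_center (a point): bystander: roll of brown tape lying flat, 93 mm diameter, 48 mm tall, left of the rack; the point is its centre
- ring_box_center (a point): bystander: small closed ring box covered in brown, 55x52x45 mm, left of and behind the rack; the point is its centre
Mind the look-alikes: they are no part of the job. Leave any purple or red look-alike of the part that bears jar_left_center alone.

How it is judged (in metres and radians):
On the way, in this order (a step that is already met when the one before it is completed fails the run):
1. the left jar is lifted clear of its well in the fingers (horizontal distance between jar_left_center and well_left below 0.05 m and height (world z) of jar_left_center above 0.067 m and contact force between the fingers and jar_left above 0.5 N), for 0.3 s.
2. the left jar is back upright in its well and let go (horizontal distance between jar_left_center and well_left below 0.012 m and height (world z) of jar_left_center below 0.052 m and angle between jar_left_center's own z axis and vertical below 0.08 rad and contact force between the fingers and jar_left below 0.1 N), for 0.1 s.
3. the middle jar is lifted clear of its well in the fingers (horizontal distance between jar_middle_center and well_middle below 0.05 m and height (world z) of jar_middle_center above 0.067 m and contact force between the fingers and jar_middle above 0.5 N), for 0.3 s.
4. the middle jar is back upright in its well and let go (horizontal distance between jar_middle_center and well_middle below 0.012 m and height (world z) of jar_middle_center below 0.052 m and angle between jar_middle_center's own z axis and vertical below 0.08 rad and contact force between the fingers and jar_middle below 0.1 N), for 0.1 s.
5. the right jar is lifted clear of its well in the fingers (horizontal distance between jar_right_center and well_right below 0.05 m and height (world z) of jar_right_center above 0.067 m and contact force between the fingers and jar_right above 0.5 N), for 0.3 s.
At the end, for the whole second after the job is handed in: The full jar is held still in the fingers, upright within 0.2 rad, underside at least 97 mm above the table, resting on nothing else; the other two stand untouched and upright in their own wells (within 12 mm), each weighing on the rack with under 4.9 N (so neither is the full one) (((height (world z) of jar_left_center above 0.138 m and angle between jar_left_center's own z axis and vertical below 0.2 rad and contact force between the fingers and jar_left above 1 N and linear speed of jar_left below 0.03 m/s and contact force between jar_left and rack below 0.1 N and contact force between each of jar_left, the arm and jar_middle below 0.1 N and contact force between each of jar_left, the arm and jar_right below 0.1 N and horizontal distance between jar_middle_center and well_middle below 0.012 m and height (world z) of each of jar_middle_center, jar_right_center below 0.052 m and angle between each of jar_middle_center, jar_right_center's own z axis and vertical below 0.08 rad and linear speed of each of jar_middle, jar_right below 0.02 m/s and contact force between jar_middle and rack between 0.8 and 4.9 N and horizontal distance between jar_right_center and well_right below 0.012 m and contact force between jar_right and rack between 0.8 and 4.9 N) or (height (world z) of jar_middle_center above 0.138 m and angle between jar_middle_center's own z axis and vertical below 0.2 rad and contact force between the fingers and jar_middle above 1 N and linear speed of jar_middle below 0.03 m/s and contact force between jar_middle and rack below 0.1 N and contact force between each of jar_middle, the arm and jar_left below 0.1 N and contact force between each of jar_middle, the arm and jar_right below 0.1 N and horizontal distance between jar_left_center and well_left below 0.012 m and height (world z) of each of jar_left_center, jar_right_center below 0.052 m and angle between each of jar_left_center, jar_right_center's own z axis and vertical below 0.08 rad and linear speed of each of jar_left, jar_right below 0.02 m/s and contact force between jar_left and rack between 0.8 and 4.9 N and horizontal distance between jar_right_center and well_right below 0.012 m and contact force between jar_right and rack between 0.8 and 4.9 N) or (height (world z) of jar_right_center above 0.138 m and angle between jar_right_center's own z axis and vertical below 0.2 rad and contact force between the fingers and jar_right above 1 N and linear speed of jar_right below 0.03 m/s and contact force between jar_right and rack below 0.1 N and contact force between each of jar_right, the arm and jar_left below 0.1 N and contact force between each of jar_right, the arm and jar_middle below 0.1 N and horizontal distance between jar_left_center and well_left below 0.012 m and height (world z) of each of jar_left_center, jar_middle_center below 0.052 m and angle between each of jar_left_center, jar_middle_center's own z axis and vertical below 0.08 rad and linear speed of each of jar_left, jar_middle below 0.02 m/s and contact force between jar_left and rack between 0.8 and 4.9 N and horizontal distance between jar_middle_center and well_middle below 0.012 m and contact force between jar_middle and rack between 0.8 and 4.9 N))); the arm keeps its last pose, push and grip.
It fails at once if a jar is tipped (over 0.5 rad) (angle between any of jar_left_center, jar_middle_center, jar_right_center's own z axis and vertical above 0.5 rad).
It fails at once if a bystander (bracelet, tape roll, ring box) is pushed more than 25 mm (distance of any of bracelet_center, tape_center, ring_box_center from where it was at the start of the episode above 0.025 m).
It also fails if it takes over 70 s, if anything falls off the work surface, if the arm or the gripper's body presses on something with over 40 N, if the wrist force passes 120 N, or if a joint passes its speed limit or range.

## Working session

There is one attempt and no reset: what is moved stays moved. The work goes in short steps, Python scripts to look and compute and a tool call to move; the robot and the scene stay as the last step left them, time stands still between calls to the robot, and variables do not carry over. Pictures are saved under pics/ and viewed, at most 10 in all, crops included, and the job is handed in when it is done.

Besides the shell and the picture viewer there is one more tool, called after "Request:" as name(argument=value, ...) on one line, values as JSON. drive_tool: Moves the arm, as the interface text tells. Its arguments: {"type":"object","properties":{"motion":{"type":"array","items":{"type":"array"}},"gripper":{"type":"number"}},"required":["motion"]}

```bash
mkdir -p pics; python3 - <<'E'
from rig import *
import cv2
for n in("top","side"):
    cv2.imwrite(f"pics/{n}0.png",capture(n)[...,::-1]); print(camera_info(n))
s=read_state();print(s)
E
```

```text
{'fovy': 48.376383138459886, 'cx': 257.09066025964415, 'cy': 194.38610869228455, 'k1': -0.012957108517645258, 'xyz': array([0.32483748, 0.03964412, 1.25130897]), 'orientation': array([[-0.0059826 , -0.97973227,  0.20022208],
       [-0.99997892,  0.00636695,  0.00127576],
       [-0.00252471, -0.20021023, -0.97974971]])}
{'fovy': 48.017103992050686, 'cx': 261.6659811828777, 'cy': 187.72166010849364, 'k1': 0.012659825488557071, 'xyz': array([ 0.21798794, -1.30319582,  0.81204799]), 'orientation': array([[ 0.97264606, -0.09349734,  0.212645  ],
       [-0.231454  , -0.46777125,  0.85300592],
       [ 0.01971543, -0.87889038, -0.47661619]])}
{'time_s': 0.1, 'joint_positions': array([ 6.15066131e+01,  3.02710096e+01,  8.21489478e+01, -1.01397679e-03,
        6.76883511e+01, -1.02273916e+01]), 'qvel': array([-0.0804572 , -0.07959563, -0.23425599,  0.03002444,  0.00428186,
        0.07629474]), 'tau': array([-6.76499967e-04, -4.40988243e+01, -1.77150410e+01,  6.34422270e-02,
        5.34047058e-02, -3.15062391e-05]), 'position': array([0.19555537, 0.5929333 , 0.22169822]), 'tcp_rot': array([[-9.49613632e-01,  3.13421700e-01, -8.87410645e-04],
       [ 3.13422793e-01,  9.49612219e-01, -1.66917638e-03],
       [ 3.19539893e-04, -1.86320737e-03, -9.99998213e-01]]), 'force': array([-0.09250693,  0.63745326,  0.18480651]), 'moment': array([-0.02585294,  0.07183165, -0.02295004]), 'grasp_force': 0.0, 'opening': 0.998264020547318}
```

View pics/top0.png

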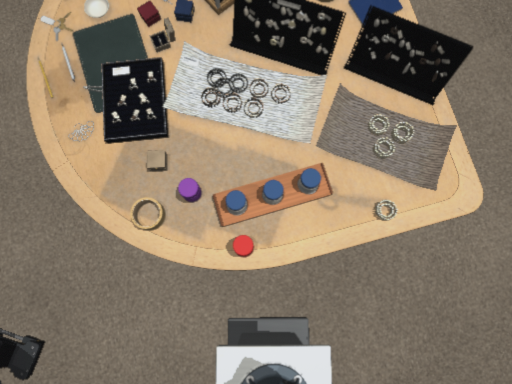

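View pics/side0.png

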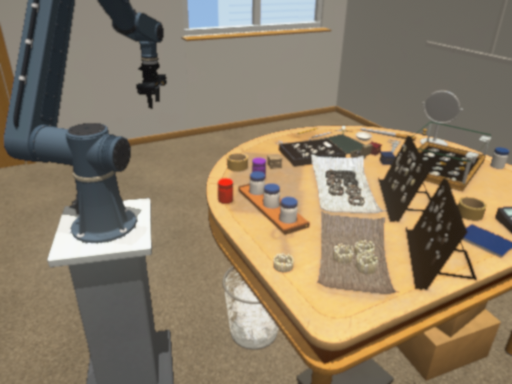

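The top view shows the rack with blue lids near (235,202), (273,190) and (310,180). The purple look-alike is at (189,189), red at (243,245), tape at (147,214) and the bracelet at (386,210). The side view confirms the layout.

```bash
cat > h.py <<'E'
from rig import *
import numpy as np,cv2
from scipy.optimize import least_squares
def proj(P,c):
    p=(np.atleast_2d(P)-c['xyz'])@c['orientation']; s=p[:,:2]/p[:,2:]
    s=s*(1+c['k1']*(s**2).sum(1,keepdims=True)); f=192/np.tan(np.radians(c['fovy']/2))
    return s*f+[c['cx'],c['cy']]
def cen(h):
    m=cv2.moments(h.astype(np.float32));return np.array([m['m10'],m['m01']])/m['m00']
t=np.linspace(0,2*np.pi,60)
def lid(x,y,c,z0=.070,z1=.088,r=.0285):
    P=np.array([[x+r*np.cos(a),y+r*np.sin(a),z] for z in(z0,z1) for a in t])
    return cen(cv2.convexHull(proj(P,c).astype(np.float32)))
def blobs(n,win):
    hsv=cv2.cvtColor(capture(n),cv2.COLOR_RGB2HSV)
    m=cv2.inRange(hsv,(100,100,40),(124,255,255)); k=np.zeros_like(m); a,b,c_,d=win; k[b:d,a:c_]=m[b:d,a:c_]
    k=cv2.morphologyEx(k,cv2.MORPH_CLOSE,np.ones((3,3)))
    cs=[cv2.convexHull(q) for q in cv2.findContours(k,0,1)[0] if cv2.contourArea(q)>60]
    return sorted([(cen(q),cv2.contourArea(q)) for q in cs],key=lambda v:v[0][0])
WIN={'top':(210,150,340,230),'side':(240,165,305,225)}
def locate(n):
    c=camera_info(n);o=[]
    for b,a in blobs(n,WIN[n]):
        s=least_squares(lambda v:lid(v[0],v[1],c)-b,[.5,.1]);o.append(s.x);print(n,b.round(1),a,s.x.round(4))
    return np.array(o)
E
python3 - <<'E'
from h import *
for n in('top','side'):
    o=locate(n);d=np.diff(o,axis=0);print(np.linalg.norm(d,axis=1),np.degrees(np.arctan2(d[:,0],-d[:,1])))
c=camera_info('top');hsv=cv2.cvtColor(capture('top'),cv2.COLOR_RGB2HSV)
m=cv2.inRange(hsv,(3,110,60),(14,255,210));k=m*0;k[160:230,205:340]=m[160:230,205:340]
q=np.vstack([x for x in cv2.findContours(k,0,1)[0] if cv2.contourArea(x)>50]);R=cv2.minAreaRect(q);print(R)
f=lambda px,z:least_squares(lambda v:(proj([v[0],v[1],z],c)[0]-px),[.5,.1]).x
B=np.array([f(p,.018) for p in cv2.boxPoints(R)]);print(B,B.mean(0),np.linalg.norm(np.diff(B,axis=0),axis=1))
for p in((189,189),(147,214),(156,160),(386,210),(243,245)):print(p,f(p,.05))
E
```

```text
top [235.2 200.1] 261.0 [0.5485 0.1023]
top [272.9 189.6] 253.0 [ 0.5778 -0.0032]
top [310.2 177.9] 258.5 [ 0.6108 -0.1088]
[0.10947225 0.11060605] [15.54046381 17.34229729]Traceback (most recent call last):
  File "<stdin>", line 3, in <module>
    return sqrt(add.reduce(s, axis=axis, keepdims=keepdims))
                ~~~~~~~~~~^^^^^^^^^^^^^^^^^^^^^^^^^^^^^^^^^
numpy.exceptions.AxisError: axis 1 is out of bounds for array of dimension 1
```

```bash
python3 - <<'E'
from h import *
import h
c=camera_info('top');im=capture('top');hsv=cv2.cvtColor(im,cv2.COLOR_RGB2HSV)
m=cv2.inRange(hsv,(3,110,60),(14,255,210));k=m*0;k[160:230,205:340]=m[160:230,205:340]
q=np.vstack([x for x in cv2.findContours(k,0,1)[0] if cv2.contourArea(x)>50]);R=cv2.minAreaRect(q);print(R)
f=lambda px,z:least_squares(lambda v:(proj([v[0],v[1],z],c)[0]-px),[.5,.1]).x
B=np.array([f(p,.018) for p in cv2.boxPoints(R)]);print(B,B.mean(0),np.linalg.norm(np.diff(B,axis=0),axis=1))
for p in((189,189),(147,214),(156,160),(386,210),(243,245)):print(p,f(p,.05))
x0,y0=205,155;big=cv2.resize(im[y0:y0+80,x0:x0+133,::-1],None,fx=6,fy=6,interpolation=cv2.INTER_NEAREST)
u=lambda P,c,x0,y0,s:((proj(P,c)-[x0,y0]+.5)*s).astype(int)
J=[(.5485,.1023),(.5778,-.0032),(.6108,-.1088)]
circ=lambda j,z,r:[(j[0]+r*np.cos(a),j[1]+r*np.sin(a),z) for a in t]
for j in J:
    for z,r,col in((.088,.0285,(0,255,255)),(.07,.0285,(0,255,0)),(.018,.032,(0,0,255))):cv2.polylines(big,[u(circ(j,z,r),c,x0,y0,6)],True,col)
cv2.imwrite('pics/c1.png',big)
c=camera_info('side');im=capture('side');x0,y0=230,160
big=cv2.resize(im[y0:y0+75,x0:x0+90,::-1],None,fx=8,fy=8,interpolation=cv2.INTER_NEAREST)
for j in J:
    for z,r,col in((.088,.0285,(0,255,255)),(.07,.0285,(0,255,0)),(.018,.032,(0,0,255))):cv2.polylines(big,[u(circ(j,z,r),c,x0,y0,8)],True,col)
cv2.imwrite('pics/c2.png',big)
E
```

```text
((272.2269287109375, 193.9507598876953), (33.917911529541016, 115.81725311279297), 73.66395568847656)
[[ 0.57901084  0.17444415]
 [ 0.67636353 -0.15663512]
 [ 0.57678225 -0.18106087]
 [ 0.48241157  0.14529453]] [ 0.57864205 -0.00448933] [0.34509569 0.10253316 0.33972587]
(189, 189) [0.58743232 0.23707566]
(147, 214) [0.51539622 0.35488289]
(156, 160) [0.67475848 0.33583714]
(386, 210) [ 0.52255842 -0.3256991 ]
(243, 245) [0.4258734  0.08154797]
```

View pics/c1.png

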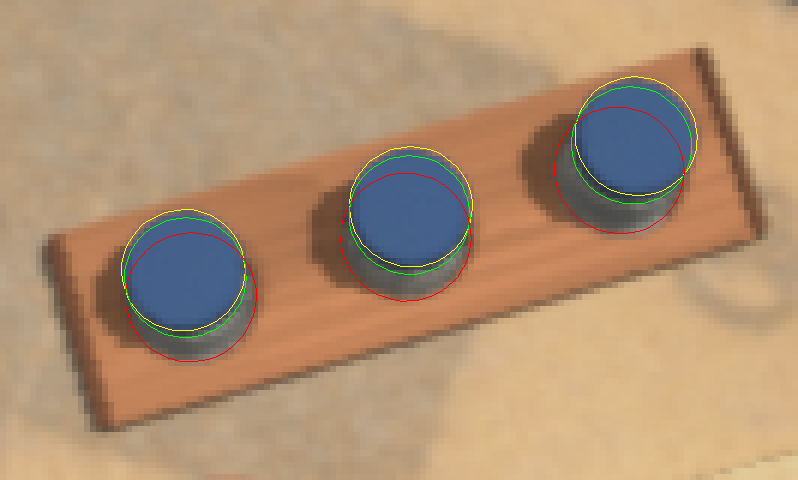

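View pics/c2.png

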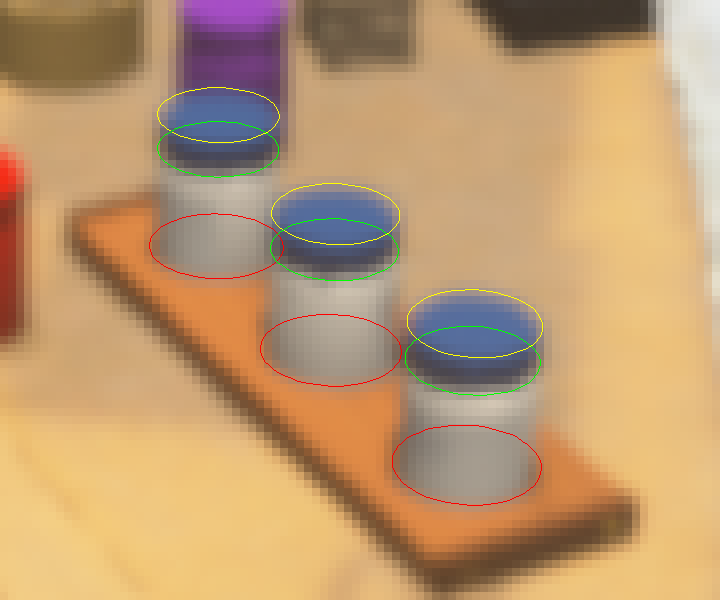

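The overlays agree in both views. The spacing is 110 mm, the rack is about 343×100 mm, and the yaw is 16.4°. The fitted jar positions are left (0.548, 0.102), middle (0.579, -0.0035) and right (0.610, -0.109). I'll turn the tool so the fingers close along the rack's y axis.

Request:
drive_tool(motion=[[[0,0,0],[0,0,-0.15]],[[0,0,0],[0,0,-0.15]],[[0,0,0],[0,0,-0.15]],[[0,0,0],[0,0,-0.15]],[[0,0,0],[0,0,-0.006]]], gripper=1)

```text
time_s: 0.8
position: [0.1958, 0.5934, 0.2225]
tcp_rot: [[-0.959, -0.283, -0.0], [-0.283, 0.959, -0.0], [0.0, -0.0, -1.0]]
force: [-0.2, 0.2, -0.4]
opening: 0.997
grasp_force: 0.0
```

Request:
drive_tool(motion=[[[-20,-40,0],[0,0,0]],[[-20,-45,0],[0,0,0]],[[-20,-45,0],[0,0,0]],[[-20,-45,0],[0,0,0]],[[-20,-45,0],[0,0,0]]])

```text
time_s: 1.3
position: [0.3551, 0.4094, 0.2227]
tcp_rot: [[-0.96, -0.28, 0.0], [-0.28, 0.96, 0.0], [-0.0, 0.0, -1.0]]
force: [0.2, 0.8, -0.3]
opening: 0.999
grasp_force: 0.0
```

Request:
drive_tool(motion=[[[-20,-45,0],[0,0,0]],[[-20,-45,0],[0,0,0]],[[-20,-45,0],[0,0,0]],[[-15,-45,0],[0,0,0]],[[-10,-45,0],[0,0,0]]])

```text
time_s: 1.8
position: [0.5011, 0.2175, 0.2228]
tcp_rot: [[-0.96, -0.28, 0.001], [-0.28, 0.96, 0.0], [-0.002, -0.0, -1.0]]
force: [0.8, 0.3, 1.2]
opening: 1.0
grasp_force: 0.0
```

```bash
cat >> h.py <<'E'
C=np.array([.579,-.0035]);a=np.radians(16.4);U=np.array([-np.sin(a),np.cos(a)])*.11
W={'l':C+U,'m':C,'r':C-U}
def togo(w,z,xy=None):
    s=read_state();R=s['tcp_rot'];p=s['position'];g=np.r_[W[w] if xy is None else xy,z]
    Rt=np.column_stack([[-np.cos(a),-np.sin(a),0],[-np.sin(a),np.cos(a),0],[0,0,-1]])
    from scipy.spatial.transform import Rotation as Q
    print('t',s['time_s'],'p',p.round(4),'shift mm',(R.T@(g-p)*1e3).round(1),'rotvec',Q.from_matrix(R.T@Rt).as_rotvec().round(4),'F',s['force'].round(2),'open',round(s['opening'],3),s['grasp_force'])
E
python3 -c "
from h import *
togo('l',.031)"
```

```text
t 1.8 p [0.5011 0.2175 0.2228] shift mm [ -12.4 -123.9  191.8] rotvec [-0.      0.0015 -0.0029] F [0.79 0.27 1.18] open 1.0 0.0
```

Request:
drive_tool(motion=[[[-4,-40,0],[0,0,0]],[[-4,-40,0],[0,0,0]],[[-4,-34,0],[0,0,0]],[[0,-10,0],[0,0,0]],[[0,0,0],[0,0,0]]])

```text
time_s: 2.3
position: [0.5463, 0.1025, 0.2225]
tcp_rot: [[-0.96, -0.279, -0.0], [-0.279, 0.96, 0.0], [0.0, 0.0, -1.0]]
force: [-0.5, 0.7, 0.2]
opening: 0.998
grasp_force: 0.0
```

Request:
drive_tool(motion=[[[0,0,20],[0,0,0]],[[0,0,20],[0,0,0]],[[0,0,15],[0,0,0]],[[0,0,5],[0,0,0]],[[0,0,0],[0,0,0]]])

```text
time_s: 2.8
position: [0.5449, 0.105, 0.162]
tcp_rot: [[-0.959, -0.284, -0.002], [-0.284, 0.959, 0.0], [0.002, 0.001, -1.0]]
force: [0.4, -0.1, 0.2]
opening: 1.0
grasp_force: 0.0
```

```bash
python3 -c "
from h import *
togo('l',.031);cv2.imwrite('pics/s1.png',cv2.resize(capture('side')[100:250,180:360,::-1],None,fx=4,fy=4))"
```

```text
t 2.8 p [0.5449 0.105  0.162 ] shift mm [ -2.4  -3.8 131. ] rotvec [ 0.001  -0.0019  0.0018] F [ 0.45 -0.06  0.2 ] open 1.0 0.0
```

View pics/s1.png

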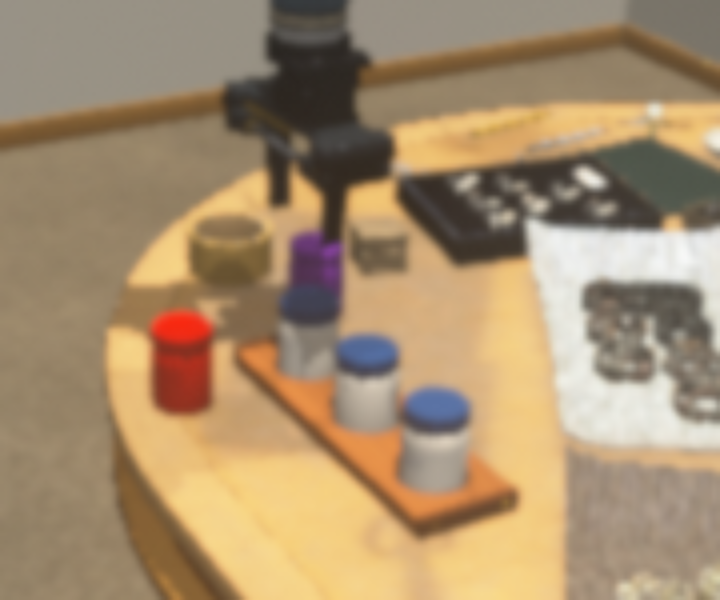

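The side view shows the gripper straddling above the left jar at about (308,300) in the crop. It's clear of the purple and red look-alikes. Descending.

Request:
drive_tool(motion=[[[-1,-1,20],[0,0,0]],[[-1,-1,20],[0,0,0]],[[0,0,10],[0,0,0]],[[0,0,0],[0,0,0]],[[0,0,0],[0,0,0]]])

```text
time_s: 3.35
position: [0.5489, 0.1025, 0.1132]
tcp_rot: [[-0.959, -0.283, 0.001], [-0.283, 0.959, 0.0], [-0.001, -0.0, -1.0]]
force: [0.5, -0.8, 0.7]
opening: 1.0
grasp_force: 0.0
```

```bash
python3 -c "
from h import *
togo('l',.031);capture('top');togo('l',.031);capture('top');togo('l',.031)"
```

```text
t 3.35 p [0.5489 0.1025 0.1132] shift mm [ 1.2 -0.1 82.2] rotvec [-0.0003  0.0011  0.001 ] F [ 0.47 -0.76  0.71] open 1.0 0.0
t 3.4 p [0.5492 0.1024 0.1135] shift mm [ 1.5  0.1 82.5] rotvec [-0.0005  0.0018  0.001 ] F [-0.75  0.62  1.08] open 1.001 0.0
t 3.45 p [0.5492 0.1024 0.1136] shift mm [ 1.5  0.1 82.6] rotvec [-0.0006  0.002   0.001 ] F [-0.11  0.47  0.21] open 0.996 0.0
```

Request:
drive_tool(motion=[[[1,0,20],[0,0,0]],[[0,0,20],[0,0,0]],[[0,0,20],[0,0,0]],[[0,0,15],[0,0,0]],[[0,0,7],[0,0,0]]])

```text
time_s: 3.95
position: [0.5474, 0.102, 0.0301]
tcp_rot: [[-0.959, -0.283, -0.001], [-0.283, 0.959, 0.0], [0.0, 0.0, -1.0]]
force: [0.5, -0.1, 0.9]
opening: 0.998
grasp_force: 0.0
```

Request:
drive_tool(motion=[[[0,0,0],[0,0,0]],[[0,0,0],[0,0,0]],[[0,0,0],[0,0,0]],[[0,0,0],[0,0,0]],[[0,0,0],[0,0,0]]])

```text
time_s: 4.45
position: [0.5479, 0.102, 0.0312]
tcp_rot: [[-0.959, -0.283, 0.001], [-0.283, 0.959, -0.0], [-0.001, -0.0, -1.0]]
force: [-0.1, -0.4, 1.0]
opening: 1.0
grasp_force: 0.0
```

Request:
drive_tool(motion=[[[0,0,0],[0,0,0]],[[0,0,0],[0,0,0]],[[0,0,0],[0,0,0]],[[0,0,0],[0,0,0]],[[0,0,0],[0,0,0]]], gripper=0)

```text
time_s: 4.95
position: [0.5475, 0.1019, 0.0305]
tcp_rot: [[-0.959, -0.283, -0.0], [-0.283, 0.959, -0.0], [0.0, -0.0, -1.0]]
force: [0.1, -0.1, -1.1]
opening: 0.667
grasp_force: 30.0
```

Request:
drive_tool(motion=[[[0,0,0],[0,0,0]],[[0,0,0],[0,0,0]],[[0,0,0],[0,0,0]],[[0,0,0],[0,0,0]],[[0,0,0],[0,0,0]]])

```text
time_s: 5.45
position: [0.5475, 0.1019, 0.0305]
tcp_rot: [[-0.959, -0.283, -0.0], [-0.283, 0.959, -0.0], [0.0, -0.0, -1.0]]
force: [-0.2, -0.3, -0.5]
opening: 0.663
grasp_force: 30.0
```

Gripped: an opening of 0.665 is 58 mm. Lifting 50 mm.

Request:
drive_tool(motion=[[[0,0,-5],[0,0,0]],[[0,0,-15],[0,0,0]],[[0,0,-15],[0,0,0]],[[0,0,-10],[0,0,0]],[[0,0,-5],[0,0,0]]])

```text
time_s: 5.95
position: [0.5472, 0.1021, 0.081]
tcp_rot: [[-0.959, -0.283, -0.0], [-0.283, 0.959, 0.0], [0.0, 0.0, -1.0]]
force: [0.3, 0.1, -7.1]
opening: 0.664
grasp_force: 30.0
```

Request:
drive_tool(motion=[[[0,0,0],[0,0,0]],[[0,0,0],[0,0,0]],[[0,0,0],[0,0,0]],[[0,0,0],[0,0,0]],[[0,0,0],[0,0,0]]])

```text
time_s: 6.45
position: [0.5472, 0.102, 0.0801]
tcp_rot: [[-0.959, -0.283, -0.001], [-0.283, 0.959, 0.0], [0.001, 0.0, -1.0]]
force: [0.2, -0.0, -7.6]
opening: 0.662
grasp_force: 30.0
```

```bash
cat >> h.py <<'E'
def weigh():
    F=[];T=[]
    for i in range(12):
        capture('top' if i%2 else 'side');s=read_state();F.append(s['force']);T.append(s['tau'])
    print('F',np.mean(F,0).round(2),np.std(F,0).round(2),'tau',np.mean(T,0).round(2))
E
python3 -c "
from h import *
weigh();togo('l',.031)"
```

```text
F [-0.06  0.05 -7.46] [0.44 0.44 0.42] tau [-0.000e+00 -4.596e+01 -1.212e+01 -4.000e-02  5.000e-02  0.000e+00]
t 7.05 p [0.5475 0.102  0.0806] shift mm [-0.4 -0.1 49.6] rotvec [-0.     0.     0.001] F [-0.14 -0.06 -7.62] open 0.665 29.999997216946213
```

The left jar reads about 7.5 N (0.76 kg), so it is probably the full one. Setting it back.

Request:
drive_tool(motion=[[[0,0,15],[0,0,0]],[[0,0,15],[0,0,0]],[[0,0,10],[0,0,0]],[[0,0,6],[0,0,0]],[[0,0,4],[0,0,0]]])

```text
time_s: 7.55
position: [0.5475, 0.102, 0.0304]
tcp_rot: [[-0.959, -0.283, -0.0], [-0.283, 0.959, 0.0], [0.0, 0.0, -1.0]]
force: [-6.9, 0.7, 26.5]
opening: 0.665
grasp_force: 30.0
```

Request:
drive_tool(motion=[[[0,0,0],[0,0,0]],[[0,0,0],[0,0,0]],[[0,0,0],[0,0,0]]])

```text
time_s: 7.85
position: [0.5479, 0.102, 0.0308]
tcp_rot: [[-0.959, -0.283, 0.001], [-0.283, 0.959, -0.0], [-0.001, -0.0, -1.0]]
force: [-0.1, 0.3, -7.3]
opening: 0.664
grasp_force: 30.0
```

Request:
drive_tool(motion=[[[0,0,0],[0,0,0]],[[0,0,0],[0,0,0]],[[0,0,0],[0,0,0]],[[0,0,0],[0,0,0]],[[0,0,0],[0,0,0]]], gripper=1)

```text
time_s: 8.35
position: [0.5479, 0.102, 0.0309]
tcp_rot: [[-0.959, -0.283, 0.001], [-0.283, 0.959, -0.0], [-0.001, -0.0, -1.0]]
force: [0.2, -0.0, 0.1]
opening: 0.977
grasp_force: 0.0
```

Request:
drive_tool(motion=[[[0,0,0],[0,0,0]],[[0,0,0],[0,0,0]],[[0,0,0],[0,0,0]]])

```text
time_s: 8.65
position: [0.5475, 0.102, 0.0306]
tcp_rot: [[-0.959, -0.283, 0.0], [-0.283, 0.959, -0.0], [-0.0, -0.0, -1.0]]
force: [0.1, 0.3, 0.0]
opening: 1.0
grasp_force: 0.0
```

Request:
drive_tool(motion=[[[0,0,-10],[0,0,0]],[[0,0,-25],[0,0,0]],[[0,0,-30],[0,0,0]],[[0,0,-25],[0,0,0]],[[0,0,-10],[0,0,0]]])

```text
time_s: 9.15
position: [0.549, 0.102, 0.1336]
tcp_rot: [[-0.959, -0.283, 0.005], [-0.283, 0.959, -0.0], [-0.005, -0.002, -1.0]]
force: [0.1, -0.3, -0.2]
opening: 1.002
grasp_force: 0.0
```

Request:
drive_tool(motion=[[[0,-20,0],[0,0,0]],[[0,-35,0],[0,0,0]],[[0,-35,0],[0,0,0]],[[0,-20,0],[0,0,0]],[[0,0,0],[0,0,0]]])

```text
time_s: 9.65
position: [0.5796, -0.0062, 0.1303]
tcp_rot: [[-0.96, -0.28, 0.001], [-0.28, 0.96, -0.001], [-0.001, -0.001, -1.0]]
force: [0.1, 0.3, -0.0]
opening: 0.999
grasp_force: 0.0
```

Request:
drive_tool(motion=[[[0,0,0],[0,0,0]],[[0,0,0],[0,0,0]]])

```text
time_s: 9.85
position: [0.5776, -0.0023, 0.1302]
tcp_rot: [[-0.959, -0.284, -0.002], [-0.284, 0.959, 0.001], [0.001, 0.001, -1.0]]
force: [-0.1, -0.4, 0.4]
opening: 1.002
grasp_force: 0.0
```

```bash
python3 -c "
from h import *
WIN['side']=(246,170,305,225)
togo('m',.031)
cv2.imwrite('pics/s2.png',cv2.resize(capture('side')[100:250,180:360,::-1],None,fx=4,fy=4));togo('m',.031)"
```

```text
t 9.85 p [ 0.5776 -0.0023  0.1302] shift mm [-1.1 -1.7 99.2] rotvec [ 0.0012 -0.0014  0.0017] F [-0.11 -0.44  0.38] open 1.002 0.0
t 9.9 p [ 0.5778 -0.0022  0.1303] shift mm [-0.9 -1.7 99.3] rotvec [ 0.0009 -0.0012  0.0022] F [ 0.35 -0.21 -0.08] open 0.999 0.0
```

View pics/s2.png

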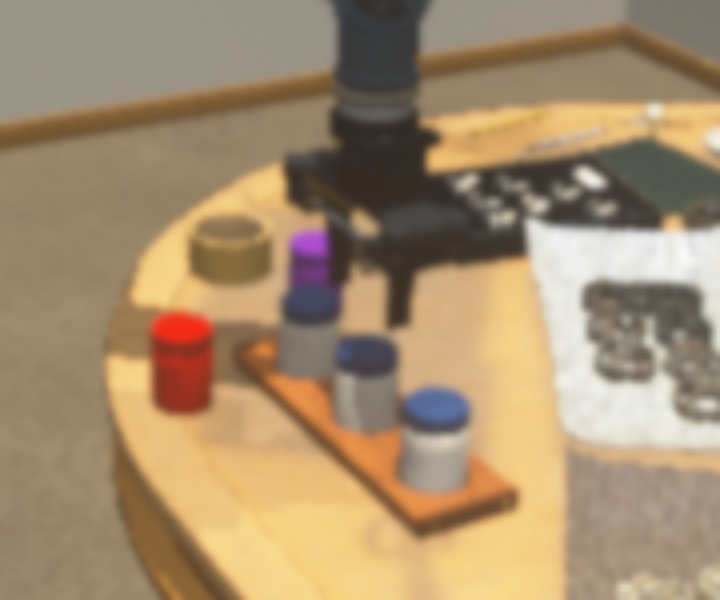

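The left jar is back upright in its well at about (309,330) in the crop, where it stood before. The gripper is over the middle jar at (366,380).

Request:
drive_tool(motion=[[[0,0,20],[0,0,0]],[[0,0,30],[0,0,0]],[[0,0,25],[0,0,0]],[[0,0,16],[0,0,0]],[[0,0,8],[0,0,0]]])

```text
time_s: 10.4
position: [0.5772, -0.0021, 0.0299]
tcp_rot: [[-0.959, -0.285, -0.003], [-0.285, 0.959, 0.001], [0.003, 0.002, -1.0]]
force: [-0.3, -0.0, -0.0]
opening: 0.997
grasp_force: 0.0
```

Request:
drive_tool(motion=[[[0,0,0],[0,0,0]],[[0,0,0],[0,0,0]],[[0,0,0],[0,0,0]]])

```text
time_s: 10.7
position: [0.5794, -0.0034, 0.0326]
tcp_rot: [[-0.959, -0.284, 0.002], [-0.284, 0.959, -0.0], [-0.002, -0.001, -1.0]]
force: [0.2, 0.3, 0.5]
opening: 0.997
grasp_force: 0.0
```

Request:
drive_tool(motion=[[[0,0,0],[0,0,0]],[[0,0,0],[0,0,0]],[[0,0,0],[0,0,0]],[[0,0,0],[0,0,0]],[[0,0,0],[0,0,0]]], gripper=0)

```text
time_s: 11.2
position: [0.5786, -0.0035, 0.0317]
tcp_rot: [[-0.959, -0.283, -0.0], [-0.283, 0.959, 0.0], [-0.0, 0.0, -1.0]]
force: [0.0, 0.8, 1.7]
opening: 0.667
grasp_force: 30.0
```

Request:
drive_tool(motion=[[[0,0,0],[0,0,0]],[[0,0,0],[0,0,0]],[[0,0,0],[0,0,0]],[[0,0,0],[0,0,0]],[[0,0,0],[0,0,0]]])

```text
time_s: 11.7
position: [0.5786, -0.0035, 0.0317]
tcp_rot: [[-0.959, -0.283, 0.0], [-0.283, 0.959, 0.0], [-0.0, 0.0, -1.0]]
force: [-1.1, 0.1, 3.7]
opening: 0.665
grasp_force: 30.0
```

Request:
drive_tool(motion=[[[0,0,-5],[0,0,0]],[[0,0,-15],[0,0,0]],[[0,0,-15],[0,0,0]],[[0,0,-10],[0,0,0]],[[0,0,-5],[0,0,0]]])

```text
time_s: 12.2
position: [0.5793, -0.0037, 0.0831]
tcp_rot: [[-0.959, -0.283, 0.002], [-0.283, 0.959, -0.001], [-0.002, -0.001, -1.0]]
force: [-1.0, -0.2, -2.0]
opening: 0.665
grasp_force: 30.0
```

Request:
drive_tool(motion=[[[0,0,0],[0,0,0]],[[0,0,0],[0,0,0]],[[0,0,0],[0,0,0]],[[0,0,0],[0,0,0]],[[0,0,0],[0,0,0]]])

```text
time_s: 12.7
position: [0.5784, -0.0035, 0.0811]
tcp_rot: [[-0.959, -0.283, -0.001], [-0.283, 0.959, 0.0], [0.001, 0.0, -1.0]]
force: [-0.1, 0.1, -2.7]
opening: 0.662
grasp_force: 30.0
```

```bash
python3 -c "
from h import *
weigh();togo('m',.0317)"
```

```text
F [ 0.11  0.15 -2.52] [0.33 0.43 0.52] tau [ -0.   -45.03 -12.01  -0.05   0.05   0.  ]
t 13.3 p [ 0.5786 -0.0035  0.0816] shift mm [-0.3 -0.1 49.9] rotvec [-0.     0.     0.001] F [-0.53 -0.14 -3.09] open 0.662 29.999877811496845
```

The middle jar reads about 2.5 N, so it is part used. Setting it back and moving to the right jar.

Request:
drive_tool(motion=[[[0,0,15],[0,0,0]],[[0,0,15],[0,0,0]],[[0,0,10],[0,0,0]],[[0,0,6],[0,0,0]],[[0,0,4],[0,0,0]]])

```text
time_s: 13.8
position: [0.5785, -0.0035, 0.0315]
tcp_rot: [[-0.959, -0.283, -0.001], [-0.283, 0.959, 0.0], [0.001, 0.0, -1.0]]
force: [-6.1, 1.1, 28.3]
opening: 0.666
grasp_force: 30.0
```

Request:
drive_tool(motion=[[[0,0,0],[0,0,0]],[[0,0,0],[0,0,0]],[[0,0,0],[0,0,0]]])

```text
time_s: 14.1
position: [0.5789, -0.0036, 0.0318]
tcp_rot: [[-0.959, -0.283, 0.001], [-0.283, 0.959, -0.0], [-0.001, -0.0, -1.0]]
force: [-0.2, 0.0, -2.9]
opening: 0.665
grasp_force: 30.0
```

Request:
drive_tool(motion=[[[0,0,0],[0,0,0]],[[0,0,0],[0,0,0]],[[0,0,0],[0,0,0]],[[0,0,0],[0,0,0]],[[0,0,0],[0,0,0]]], gripper=1)

```text
time_s: 14.6
position: [0.5788, -0.0035, 0.0317]
tcp_rot: [[-0.959, -0.283, 0.0], [-0.283, 0.959, -0.0], [-0.0, -0.0, -1.0]]
force: [0.0, -0.2, -0.5]
opening: 0.98
grasp_force: 0.0
```

Request:
drive_tool(motion=[[[0,0,0],[0,0,0]],[[0,0,0],[0,0,0]],[[0,0,0],[0,0,0]]])

```text
time_s: 14.9
position: [0.5786, -0.0035, 0.0315]
tcp_rot: [[-0.959, -0.283, -0.0], [-0.283, 0.959, -0.0], [0.0, 0.0, -1.0]]
force: [-0.3, 0.5, -0.3]
opening: 0.998
grasp_force: 0.0
```

Request:
drive_tool(motion=[[[0,0,-10],[0,0,0]],[[0,0,-25],[0,0,0]],[[0,0,-30],[0,0,0]],[[0,0,-25],[0,0,0]],[[0,0,-10],[0,0,0]]])

```text
time_s: 15.4
position: [0.5803, -0.0038, 0.1347]
tcp_rot: [[-0.959, -0.283, 0.005], [-0.283, 0.959, -0.001], [-0.005, -0.003, -1.0]]
force: [-0.0, -0.8, 0.2]
opening: 1.002
grasp_force: 0.0
```

Request:
drive_tool(motion=[[[0,-20,0],[0,0,0]],[[0,-35,0],[0,0,0]],[[0,-35,0],[0,0,0]],[[0,-20,0],[0,0,0]],[[0,0,0],[0,0,0]]])

```text
time_s: 15.9
position: [0.6106, -0.1116, 0.1313]
tcp_rot: [[-0.96, -0.28, 0.001], [-0.28, 0.96, -0.001], [-0.001, -0.001, -1.0]]
force: [0.1, -0.1, 0.2]
opening: 1.004
grasp_force: 0.0
```

Request:
drive_tool(motion=[[[0,0,0],[0,0,0]],[[0,0,0],[0,0,0]],[[0,0,0],[0,0,0]],[[0,0,0],[0,0,0]]])

```text
time_s: 16.3
position: [0.6095, -0.1078, 0.1316]
tcp_rot: [[-0.959, -0.285, -0.001], [-0.285, 0.959, 0.0], [0.0, 0.0, -1.0]]
force: [0.9, 1.2, -0.3]
opening: 0.997
grasp_force: 0.0
```

```bash
python3 -c "
from h import *
togo('r',.031)
cv2.imwrite('pics/s3.png',cv2.resize(capture('side')[100:250,180:360,::-1],None,fx=4,fy=4));togo('r',.031)"
```

```text
t 16.3 p [ 0.6095 -0.1078  0.1316] shift mm [ -0.2  -1.4 100.6] rotvec [ 0.0004 -0.0004  0.0024] F [ 0.93  1.2  -0.3 ] open 0.997 0.0
t 16.35 p [ 0.6096 -0.108   0.1316] shift mm [ -0.2  -1.1 100.6] rotvec [ 0.0003 -0.0002  0.0022] F [-1.01  0.41  0.71] open 1.004 0.0
```

View pics/s3.png

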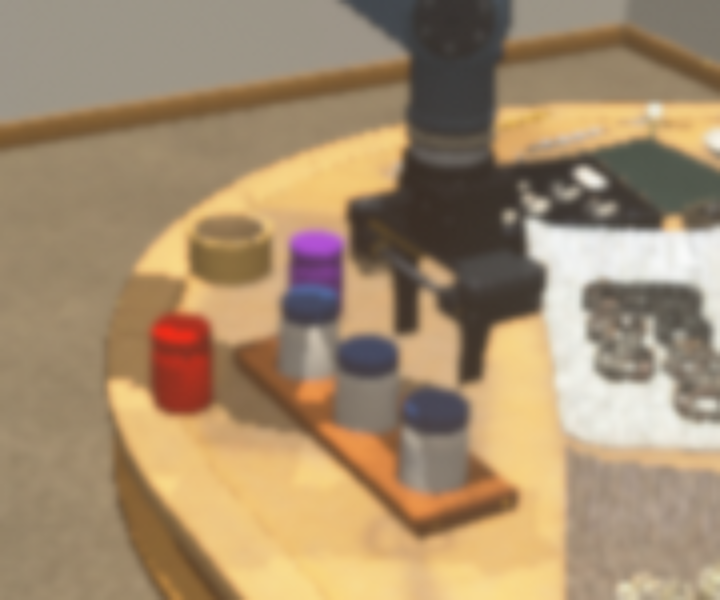

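The left and middle jars stand upright in their wells, and the gripper is over the right jar at about (436,440) in the crop.

Request:
drive_tool(motion=[[[0,0,20],[0,0,0]],[[0,0,30],[0,0,0]],[[0,0,26],[0,0,0]],[[0,0,16],[0,0,0]],[[0,0,8],[0,0,0]]])

```text
time_s: 16.85
position: [0.609, -0.1084, 0.03]
tcp_rot: [[-0.959, -0.284, -0.002], [-0.284, 0.959, 0.001], [0.002, 0.002, -1.0]]
force: [-0.3, -0.4, 1.3]
opening: 1.001
grasp_force: 0.0
```

Request:
drive_tool(motion=[[[0,0,0],[0,0,0]],[[0,0,0],[0,0,0]],[[0,0,0],[0,0,0]]])

```text
time_s: 17.15
position: [0.6108, -0.1093, 0.0328]
tcp_rot: [[-0.959, -0.283, 0.002], [-0.283, 0.959, -0.001], [-0.002, -0.002, -1.0]]
force: [-0.7, -0.0, 0.4]
opening: 1.004
grasp_force: 0.0
```

Request:
drive_tool(motion=[[[0,0,0],[0,0,0]],[[0,0,0],[0,0,0]],[[0,0,0],[0,0,0]],[[0,0,0],[0,0,0]],[[0,0,0],[0,0,0]]], gripper=0)

```text
time_s: 17.65
position: [0.6098, -0.109, 0.0317]
tcp_rot: [[-0.959, -0.283, 0.0], [-0.283, 0.959, -0.0], [-0.0, -0.0, -1.0]]
force: [-0.1, 0.3, 1.2]
opening: 0.659
grasp_force: 30.0
```

Request:
drive_tool(motion=[[[0,0,0],[0,0,0]],[[0,0,0],[0,0,0]],[[0,0,0],[0,0,0]],[[0,0,0],[0,0,0]],[[0,0,0],[0,0,0]]])

```text
time_s: 18.15
position: [0.6099, -0.1091, 0.0317]
tcp_rot: [[-0.959, -0.283, 0.0], [-0.283, 0.959, -0.0], [-0.0, -0.0, -1.0]]
force: [-0.1, -0.1, 1.6]
opening: 0.659
grasp_force: 30.0
```

Request:
drive_tool(motion=[[[0,0,-5],[0,0,0]],[[0,0,-15],[0,0,0]],[[0,0,-15],[0,0,0]],[[0,0,-10],[0,0,0]],[[0,0,-5],[0,0,0]]])

```text
time_s: 18.65
position: [0.6108, -0.1093, 0.0837]
tcp_rot: [[-0.959, -0.283, 0.003], [-0.283, 0.959, -0.001], [-0.003, -0.002, -1.0]]
force: [-0.1, -0.3, -2.5]
opening: 0.657
grasp_force: 30.0
```

Request:
drive_tool(motion=[[[0,0,0],[0,0,0]],[[0,0,0],[0,0,0]],[[0,0,0],[0,0,0]],[[0,0,0],[0,0,0]],[[0,0,0],[0,0,0]]])

```text
time_s: 19.15
position: [0.6095, -0.1089, 0.081]
tcp_rot: [[-0.959, -0.283, -0.001], [-0.283, 0.959, 0.0], [0.001, 0.001, -1.0]]
force: [0.3, -0.4, -0.9]
opening: 0.659
grasp_force: 30.0
```

```bash
python3 -c "
from h import *
weigh();togo('r',.0317)"
```

```text
F [-0.19  0.09 -2.13] [0.5  0.4  0.67] tau [-0.000e+00 -4.753e+01 -1.318e+01 -6.000e-02  4.000e-02 -0.000e+00]
t 19.75 p [ 0.6098 -0.109   0.0816] shift mm [-0.2 -0.1 49.9] rotvec [-0.      0.0001  0.0009] F [-0.23 -0.07 -2.17] open 0.661 30.00003454686521
```

The right jar reads about 2.1 N, so the left jar is the full one. Setting the right jar back, then returning 220 mm to the left.

Request:
drive_tool(motion=[[[0,0,15],[0,0,0]],[[0,0,15],[0,0,0]],[[0,0,10],[0,0,0]],[[0,0,6],[0,0,0]],[[0,0,4],[0,0,0]]])

```text
time_s: 20.25
position: [0.6088, -0.1087, 0.0315]
tcp_rot: [[-0.959, -0.284, -0.003], [-0.284, 0.959, 0.001], [0.003, 0.002, -1.0]]
force: [-7.7, 2.7, 26.1]
opening: 0.663
grasp_force: 30.0
```

Request:
drive_tool(motion=[[[0,0,0],[0,0,0]],[[0,0,0],[0,0,0]],[[0,0,0],[0,0,0]]])

```text
time_s: 20.55
position: [0.6099, -0.109, 0.0317]
tcp_rot: [[-0.959, -0.283, 0.0], [-0.283, 0.959, -0.0], [-0.0, -0.0, -1.0]]
force: [-1.0, 0.4, 0.9]
opening: 0.658
grasp_force: 30.0
```

Request:
drive_tool(motion=[[[0,0,0],[0,0,0]],[[0,0,0],[0,0,0]],[[0,0,0],[0,0,0]],[[0,0,0],[0,0,0]],[[0,0,0],[0,0,0]]], gripper=1)

```text
time_s: 21.05
position: [0.6099, -0.1091, 0.0316]
tcp_rot: [[-0.959, -0.283, 0.0], [-0.283, 0.959, -0.0], [-0.0, -0.0, -1.0]]
force: [-0.4, -0.4, 0.0]
opening: 0.972
grasp_force: 0.0
```

Request:
drive_tool(motion=[[[0,0,0],[0,0,0]],[[0,0,0],[0,0,0]],[[0,0,0],[0,0,0]]])

```text
time_s: 21.35
position: [0.6098, -0.109, 0.0315]
tcp_rot: [[-0.959, -0.283, -0.0], [-0.283, 0.959, 0.0], [0.0, 0.0, -1.0]]
force: [0.3, -1.0, -0.0]
opening: 0.997
grasp_force: 0.0
```

Request:
drive_tool(motion=[[[0,0,-10],[0,0,0]],[[0,0,-25],[0,0,0]],[[0,0,-30],[0,0,0]],[[0,0,-25],[0,0,0]],[[0,0,-10],[0,0,0]]])

```text
time_s: 21.85
position: [0.6115, -0.1096, 0.135]
tcp_rot: [[-0.959, -0.283, 0.005], [-0.283, 0.959, -0.002], [-0.005, -0.003, -1.0]]
force: [-0.2, -0.9, -0.3]
opening: 1.0
grasp_force: 0.0
```

Request:
drive_tool(motion=[[[0,20,0],[0,0,0]],[[0,35,0],[0,0,0]],[[0,35,0],[0,0,0]],[[0,35,0],[0,0,0]],[[0,35,0],[0,0,0]]])

```text
time_s: 22.35
position: [0.5618, 0.0469, 0.1301]
tcp_rot: [[-0.959, -0.283, -0.004], [-0.283, 0.959, 0.001], [0.003, 0.002, -1.0]]
force: [-0.1, 0.1, -0.1]
opening: 1.002
grasp_force: 0.0
```

Request:
drive_tool(motion=[[[0,35,0],[0,0,0]],[[0,25,0],[0,0,0]],[[0,0,0],[0,0,0]],[[0,0,0],[0,0,0]],[[0,0,0],[0,0,0]]])

```text
time_s: 22.85
position: [0.5473, 0.1015, 0.131]
tcp_rot: [[-0.959, -0.283, -0.001], [-0.283, 0.959, -0.0], [0.001, -0.0, -1.0]]
force: [0.4, 0.8, 0.4]
opening: 1.0
grasp_force: 0.0
```

```bash
python3 -c "
from h import *
togo('l',.031)
cv2.imwrite('pics/s4.png',cv2.resize(capture('side')[100:250,180:360,::-1],None,fx=4,fy=4));togo('l',.031)"
```

```text
t 22.85 p [0.5473 0.1015 0.131 ] shift mm [ -0.8   0.3 100. ] rotvec [-0.     -0.0009  0.0007] F [0.45 0.82 0.37] open 1.0 0.0
t 22.9 p [0.5476 0.1012 0.1312] shift mm [ -0.6   0.7 100.2] rotvec [-0.0001 -0.0005 -0.0001] F [ 0.18 -0.08 -0.17] open 1.0 0.0
```

View pics/s4.png

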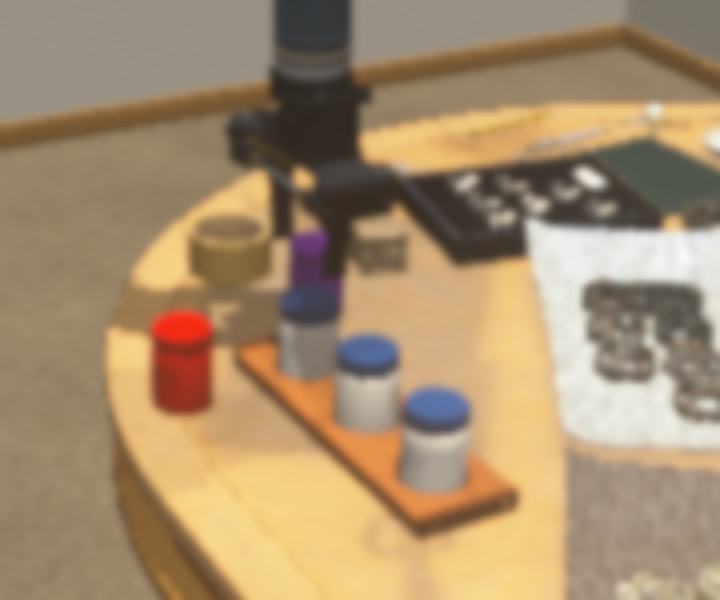

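All three jars are upright in their wells, at (309,330), (366,385) and (436,440) in the crop. The gripper is over the left one. I'll grip it and raise it by 130 mm.

Request:
drive_tool(motion=[[[0,0,20],[0,0,0]],[[0,0,30],[0,0,0]],[[0,0,26],[0,0,0]],[[0,0,16],[0,0,0]],[[0,0,8],[0,0,0]]])

```text
time_s: 23.4
position: [0.5469, 0.1008, 0.0298]
tcp_rot: [[-0.96, -0.281, -0.003], [-0.281, 0.96, -0.0], [0.003, 0.001, -1.0]]
force: [-0.3, 0.1, 0.2]
opening: 1.0
grasp_force: 0.0
```

Request:
drive_tool(motion=[[[0,0,0],[0,0,0]],[[0,0,0],[0,0,0]],[[0,0,0],[0,0,0]]])

```text
time_s: 23.7
position: [0.5484, 0.1017, 0.0325]
tcp_rot: [[-0.959, -0.283, 0.002], [-0.283, 0.959, -0.0], [-0.002, -0.001, -1.0]]
force: [-0.2, -0.2, -0.1]
opening: 1.0
grasp_force: 0.0
```

Request:
drive_tool(motion=[[[0,0,0],[0,0,0]],[[0,0,0],[0,0,0]],[[0,0,0],[0,0,0]],[[0,0,0],[0,0,0]],[[0,0,0],[0,0,0]]], gripper=0)

```text
time_s: 24.2
position: [0.5476, 0.102, 0.0317]
tcp_rot: [[-0.959, -0.283, 0.0], [-0.283, 0.959, -0.0], [-0.0, -0.0, -1.0]]
force: [-0.0, -0.3, 1.8]
opening: 0.662
grasp_force: 30.0
```

Request:
drive_tool(motion=[[[0,0,0],[0,0,0]],[[0,0,0],[0,0,0]],[[0,0,0],[0,0,0]],[[0,0,0],[0,0,0]],[[0,0,0],[0,0,0]]])

```text
time_s: 24.7
position: [0.5476, 0.102, 0.0317]
tcp_rot: [[-0.959, -0.283, 0.0], [-0.283, 0.959, -0.0], [-0.0, -0.0, -1.0]]
force: [-0.8, -0.2, 2.6]
opening: 0.664
grasp_force: 30.0
```

Request:
drive_tool(motion=[[[0,0,-5],[0,0,0]],[[0,0,-15],[0,0,0]],[[0,0,-20],[0,0,0]],[[0,0,-20],[0,0,0]],[[0,0,-20],[0,0,0]]])

```text
time_s: 25.2
position: [0.5457, 0.1021, 0.1108]
tcp_rot: [[-0.959, -0.283, -0.004], [-0.283, 0.959, 0.0], [0.004, 0.001, -1.0]]
force: [1.0, 0.4, -7.2]
opening: 0.668
grasp_force: 30.0
```

Request:
drive_tool(motion=[[[0,0,-20],[0,0,0]],[[0,0,-15],[0,0,0]],[[0,0,-10],[0,0,0]],[[0,0,-5],[0,0,0]],[[0,0,0],[0,0,0]]])

```text
time_s: 25.7
position: [0.5471, 0.102, 0.1613]
tcp_rot: [[-0.959, -0.283, -0.001], [-0.283, 0.959, 0.0], [0.001, 0.0, -1.0]]
force: [0.2, -0.3, -7.7]
opening: 0.666
grasp_force: 30.0
```

Request:
drive_tool(motion=[[[0,0,0],[0,0,0]],[[0,0,0],[0,0,0]],[[0,0,0],[0,0,0]],[[0,0,0],[0,0,0]],[[0,0,0],[0,0,0]]])

```text
time_s: 26.2
position: [0.5474, 0.102, 0.1613]
tcp_rot: [[-0.959, -0.283, -0.0], [-0.283, 0.959, -0.0], [0.0, 0.0, -1.0]]
force: [-0.1, -0.4, -7.4]
opening: 0.667
grasp_force: 30.0
```

```bash
python3 -c "
from h import *
weigh();togo('l',.031)
cv2.imwrite('pics/s5.png',cv2.resize(capture('side')[100:250,180:360,::-1],None,fx=4,fy=4));togo('l',.031)"
```

```text
F [-0.23  0.08 -7.58] [0.44 0.55 0.43] tau [-0.000e+00 -4.392e+01 -1.599e+01 -4.000e-02  5.000e-02  0.000e+00]
t 26.8 p [0.5475 0.102  0.1616] shift mm [-4.000e-01 -1.000e-01  1.306e+02] rotvec [-0.      0.0001  0.001 ] F [-1.02 -0.18 -7.58] open 0.661 29.999913218489382
t 26.85 p [0.5475 0.102  0.1616] shift mm [-4.000e-01 -1.000e-01  1.306e+02] rotvec [-0.     0.     0.001] F [-0.3   0.45 -7.14] open 0.667 30.00006298389053
```

View pics/s5.png

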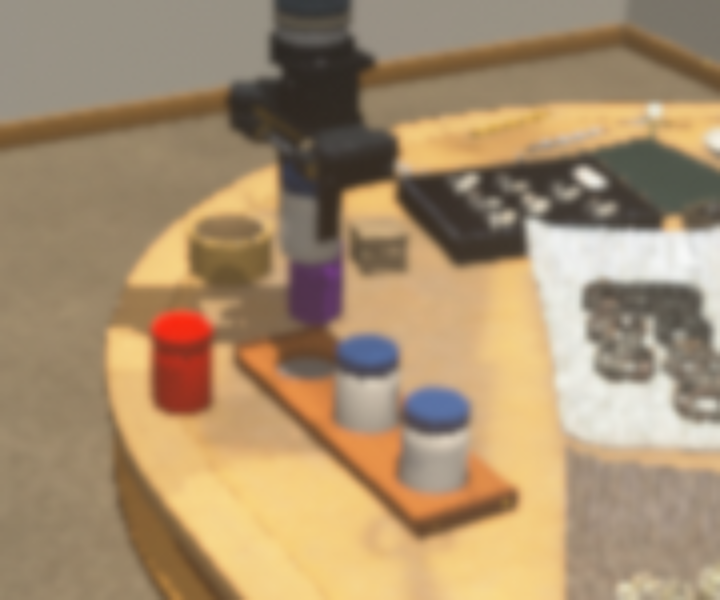

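The full jar is held upright and still at about (310,215) in the crop. Its underside is about 136 mm up and its well is empty. The other two stand in their wells.

```bash
python3 -c "
from rig import *
print(hand_in())"
```

```text
the job is handed in; nothing more can be done
None
```

I handed in the job with the full jar, the left one (about 0.76 kg), held upright and still about 13 cm above the table; the part-used middle and right jars (about 0.2–0.25 kg each) are back in their wells.

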